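# Press the mallet and the spoon scale home in the chocolate tool case

## Robot

A 7-joint arm with a two-finger parallel gripper is mounted at the origin on the work surface. World frame = base frame: x ahead of the robot, y to its left, z up, the work surface at z = 0. Lengths are in m, angles in rad, forces in N, time in s.
With the tool pointing down it reaches from about 0.4 to 0.85 m from the base axis. Payload 10.4 kg.
Tool frame: the origin (TCP) lies on the centre line of the jaws, within the pads' length; the fingertips stand 8 mm ahead of it and the grasp point (between the pads) lies 11 mm behind it (r.finger_overhang is the distance from the TCP to the fingertips, in m); z points along the fingers, y is the line along which they close (so a half turn about z gives the same grasp; the last joint's range is limited). The gripper opens to 87 mm and grips with 3 to 60 N. Pads are 19 mm wide; open, the fingers measure 117 mm over their backs; the gripper's body (75 mm by 190 mm) begins 51 mm behind the grasp point.
Start: joints at [1.32, 0.332, -0.065, 1.46, 0.022, 1.35, -0.088], TCP at [0.141, -0.609, 0.231] pointing down, gripper open.
Joint ranges: [-2.6, 2.6], [-0.5, 2.12], [-1.47, 1.34], [0.16, 2.42], [-1.27, 4.41], [0.06, 2.06], [-2.6, 2.6]. Speed limits (rad/s): [2.22, 2.22, 2.79, 2.79, 3.14, 3.14, 3.14].

## Interface

Orientations are given as a unit quaternion [x, y, z, w].
In Python, from bench import r, vision gives the robot as it stands.
- The arm moves only by the tool drive_tool, never from a script. Its argument "series" is a list of rows, each a list of 2 entries, a list of its own where there are three numbers: the shift along the world's x, y, z in cm, then the turn about the world's z in degrees. A call has exactly 10 rows; each row shifts and turns the commanded pose from where the row before left it; what a row does not reach is not made up. A row lasts 1/8 s, in which the tool goes at most 62.5 mm and 10.7 degrees, less where a joint would pass 70% of its speed; a pose out of reach is approached as far as the arm can. A call with a gripper value outside its range is refused whole. "hand" is the closure, from 0 (fully open) to 1 (shut), set as the call begins (left out, the last holds). The fingers move at their own pace and stop on an object; "newtons" is the grip in N (left out, the last holds). Time passes only in rows, so rows that do not move let the fingers close, or fill a call up. It gives the time, the measured TCP pose, the force, the opening and the grip force at its end, in the units of the state.
- r.read_state(): the state, without advancing time (a new reading comes with each control period).
- vision.camera(name): name is "side" or "top"; returns a dict with "color" (420x560x3 uint8, red, green, blue), "intrinsics" (3x3 intrinsics, pixels), "R" (3x3) and "t" (3): a world point X has camera coordinates R X + t. Camera axes: x right, y down, z forward; pixel columns grow to the right and rows downward; lengths in m; the calibration is good to about 2 mm. A picture is of the moment at which its call begins. There is no depth.
- r.close_job(): hands the job in; it is judged then, once.
The state is a dict: "time": time; "joint_positions": joint angles; "joint_vel": joint speeds; "joint_torque": joint torques, N m; "ee_pos": TCP position; "eef_rot": TCP orientation; "ft_force": force on the tool from outside, world axes, zero at the start; "torque": the same for the moment, N m; "width": finger opening in m; "grip_force": force on a finger pad.
Only numpy, scipy, OpenCV 4.12 (cv2) and the standard library are available. Lean on these libraries where they do the work, as an engineer would, in place of code of your own. Each camera call takes 0.05 s, during which the arm holds its last target. There are 200 camera calls.

## Task

The chocolate work is finished: put the wooden mallet and the white spoon scale back into the open tool case, each in the cutout of its own shape. The cutouts grip the tools tightly, so press each tool firmly but without ramming until both its ends lie fully home on the cutout's floor, then let go. Leave the other things on the counter where they are.

Things in the scene. Friction and masses are not known exactly. Their poses are not given: they have to be found in the camera images.
- mallet_mid (a point): Small light-wood mallet lying flat, loose, about 190 g. Handle 110 long (x), 28 wide (y), 28 high (z); at its +x end a cross-wise block head 44 long, 80 wide, 38 high; undersides level. Point: centre of the handle, 14 mm above the underside; +x runs along the handle to the head, z up. Handle spans x -55 to +55 mm, head +55 to +99 mm. Balance point 45 mm towards the head.
- mallet_head (a point): Point in the middle of the mallet's head, 77 mm from mallet_mid along +x and at the same height (14 mm above the underside, 24 mm below the head's top). Same axes.
- spoon_mid (a point): Digital spoon scale (white plastic, dark display, round flat-topped bowl with steel lining), lying flat, loose, about 150 g. Handle 110 long (x), 26 wide (y), 28 high; at its +x end a round bowl 62 mm across, 28 high. Point: centre of the handle, 14 mm above the underside; +x runs along the handle to the bowl, z up. Bowl centre 82 mm on. Balance point about 38 mm towards the bowl.
- spoon_head (a point): Centre of the spoon scale's bowl, 82 mm from spoon_mid along +x, at the same height (14 mm above the underside, 14 mm below its flat top). Same axes.
- case: Fixed open black case with grey rigid insert, 252 (x) by 236 (y) mm, rim 34 mm high. Origin: centre of its underside, on the counter. Insert top 30 mm high, with two cutouts 18 mm deep (floor 12 mm above the counter): T-shaped for the mallet on the +y side, round-ended for the spoon scale on the -y side, heads to +x. A palette knife lies fixed in it along the -x edge, up to 37 mm high.
- mallet_bed (a point): Where mallet_mid lies when the mallet is fully home (26 mm above the counter); x axis to the head end, z up. The cutout has the tool's outline, 1.2 mm wider on every side. Home, the underside rests on the cutout's floor and the handle stands 10 mm, the head 20 mm, out of the insert.
- mallet_bed_head (a point): Where mallet_head lies when the mallet is fully home. Sprung rubber ribs stand 2.7 mm out of both cutouts' side walls, a pair beside the handle 38 mm behind its middle and a pair at the middle of head or bowl. They catch the tool's underside about 14 mm above the cutout's floor and hold its weight.
- spoon_bed (a point): Where spoon_mid lies when the spoon scale is fully home (26 mm above the counter); x axis to the bowl end, z up. The cutout has the tool's outline, 1.2 mm wider on every side. Home, it stands 10 mm out of the insert.
- spoon_bed_head (a point): Where spoon_head lies when the spoon scale is fully home. Both tools: pressing past the ribs down to the cutout's floor takes about 15 to 20 N over the whole tool, about half of that at one end at a time, never over 25 N; it stays where it is left by friction, so one end can stick up.
- dish: Bystander: small white bowl, 80 mm across, 35 mm high; origin at the centre of its underside.
- jar: Bystander: amber glass jar, 68 mm across, 100 mm high; origin at the centre of its underside.
- mug: Bystander: blue mug, 80 mm across, 90 mm high; origin at the centre of its underside.
- wooden_spoon: Bystander: wooden spoon, 200 mm long, lying; origin near its middle.
- cutter: Bystander: steel ring-shaped pastry cutter, 70 mm across, 30 mm high; origin at the centre of its underside.
- shaker: Bystander: steel shaker can, 48 mm across, 90 mm high; origin at the centre of its underside.
Not all that is in view belongs to the job. Of the things shaped like the part that bears mallet_mid, the wooden one is meant. Of the things that look like the part that bears spoon_mid, the smaller one is meant.

How it is judged:
At the end, for the whole second after the job is handed in: Mallet and spoon scale each lie in their own cutout, handle middle and head within 4 mm sideways and 3 mm in height of their home points, level within 0.06 rad. No ramming: contact force between tool and case (the ribs' grip counts) stays under 120 N (horizontal distance between mallet_mid and mallet_bed below 0.004 m and horizontal distance between mallet_head and mallet_bed_head below 0.004 m and z of mallet_mid in the frame of mallet_bed below 0.003 m and z of mallet_head in the frame of mallet_bed_head below 0.003 m and angle between each of mallet_mid, spoon_mid's own z axis and vertical below 0.06 rad and horizontal distance between spoon_mid and spoon_bed below 0.004 m and horizontal distance between spoon_head and spoon_bed_head below 0.004 m and z of spoon_mid in the frame of spoon_bed below 0.003 m and z of spoon_head in the frame of spoon_bed_head below 0.003 m); the robot touches nothing.
It fails at once if a tool is rammed against the case with more than 120 N (contact force between any of mallet, spoon and case above 120 N).
It fails at once if a bystander is moved by more than 30 mm (distance of any of dish, jar, mug, wooden_spoon, cutter, shaker from where it was at the start of the episode above 0.03 m).
It also fails if it takes over 72 s, if anything falls off the work surface, if the arm or the gripper's body presses on something with over 40 N, if the wrist force passes 120 N, or if a joint passes its speed limit or range.

## Working session

There is one attempt and no reset: what is moved stays moved. The work goes in short steps, Python scripts to look and compute and a tool call to move; the robot and the scene stay as the last step left them, time stands still between calls to the robot, and variables do not carry over. Pictures are saved under pics/ and viewed, at most 10 in all, crops included, and the job is handed in when it is done.

Besides the shell and the picture viewer there is one more tool, called after "Request:" as name(argument=value, ...), one argument or row to a line, values as JSON. drive_tool: Moves the arm, as the interface text tells. Its arguments: {"type":"object","properties":{"series":{"type":"array"},"hand":{"type":"number"},"newtons":{"type":"number"}},"required":["series"]}

```bash
mkdir -p pics; ls; python3 - <<'E'
from bench import r, vision
import cv2,numpy as np,pickle
d={}
for n in("top","side"):
    c=vision.camera(n);d[n]=c
    cv2.imwrite(f"pics/{n}0.png",cv2.cvtColor(c["color"],cv2.COLOR_RGB2BGR))
    print(n,c["intrinsics"].tolist(),np.round(c["R"],4).tolist(),c["t"])
pickle.dump(d,open("d0.pkl","wb"))
s=r.read_state();print(s["time"],s["ee_pos"],s["eef_rot"],r.finger_overhang)
E
```

```text
pics
top [[454.3963477619614, 0.0, 280.0126325803691], [0.0, 454.3963477619614, 204.76106504623448], [0.0, 0.0, 1.0]] [[-0.0028, -1.0, 0.0018], [-0.9886, 0.0025, -0.1504], [0.1504, -0.0022, -0.9886]] [0.04119786 0.52106987 1.12994059]
side [[518.9692553683205, 0.0, 282.367574627009], [0.0, 518.9692553683205, 205.74874868780242], [0.0, 0.0, 1.0]] [[0.9959, -0.0901, 0.013], [-0.0614, -0.77, -0.6351], [0.0672, 0.6316, -0.7723]] [-0.51570437  0.08324734  1.66806751]
0.1 [ 0.14108081 -0.60854448  0.2298747 ] [ 9.93520750e-01  1.13649343e-01 -8.09953307e-05 -5.82394622e-04] 0.008
```

View pics/top0.png

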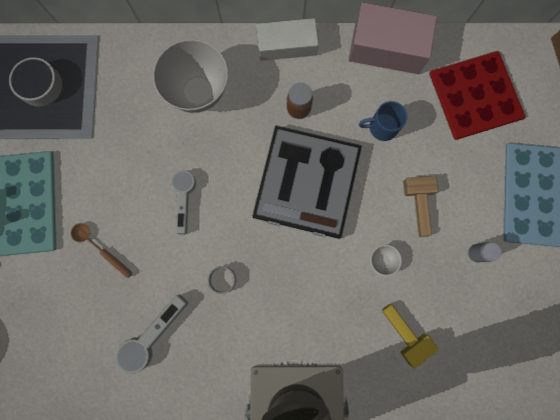

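View pics/side0.png

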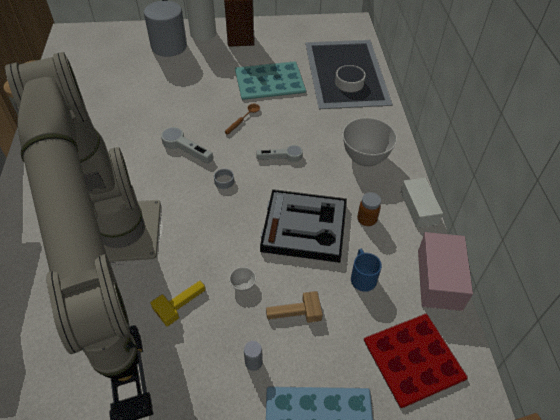

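Top view: two mallets, wooden at (423,205) and yellow at (410,340); two spoon scales, one at (182,200) and a longer one at (155,335). The wooden mallet and the smaller scale at (182,200) fit the description. The case is at (308,182). The next step measures these and confirms them in one enlarged crop.

```bash
cat > h.py <<'E'
import numpy as np,cv2
def ray(c,uv,z):
    uv=np.atleast_2d(np.asarray(uv,float));K,R,t=c["intrinsics"],np.array(c["R"]),np.array(c["t"])
    d=np.c_[uv,np.ones(len(uv))]@np.linalg.inv(K).T@R; o=-R.T@t
    return (o+d*((z-o[2])/d[:,2])[:,None])[:,:2]
def proj(c,X):
    p=np.atleast_2d(X)@np.array(c["R"]).T+c["t"];p=p@np.array(c["intrinsics"]).T
    return p[:,:2]/p[:,2:]
def big(mask):
    n,l,s,_=cv2.connectedComponentsWithStats(mask.astype(np.uint8));return l==1+np.argmax(s[1:,4])
E
python3 - <<'E'
import pickle,cv2,numpy as np
from h import *
d=pickle.load(open("d0.pkl","rb"));im=cv2.cvtColor(d["top"]["color"],cv2.COLOR_RGB2BGR);si=cv2.cvtColor(d["side"]["color"],cv2.COLOR_RGB2BGR)
def crop(i,x,y,w,h,W,H): return cv2.resize(i[y:y+h,x:x+w],(W,H),interpolation=cv2.INTER_CUBIC)
a=np.hstack([crop(im,245,120,125,125,400,400),crop(im,395,165,50,80,250,400)])
b=np.hstack([crop(im,110,165,100,50,400,200),crop(im,110,285,100,90,250,200)])
cv2.imwrite("pics/crop.png",np.vstack([a,b]))
hsv=cv2.cvtColor(im,cv2.COLOR_BGR2HSV)
for p in[(423,205),(421,185),(182,218),(183,182),(190,100),(155,320),(133,355),(290,180),(250,300),(345,150),(275,130),(390,200),(200,200),(205,180)]: print(p,hsv[p[1],p[0]],end=' ')
E
```

```text
(423, 205) [ 16 100 122] (421, 185) [ 17 100 110] (182, 218) [30 13 39] (183, 182) [100  14 113] (190, 100) [ 30  10 100] (155, 320) [ 48  10 124] (133, 355) [102  12 110] (290, 180) [60  9 30] (250, 300) [ 23  17 137] (345, 150) [105   5  99] (275, 130) [10 22 35] (390, 200) [ 23  17 139] (200, 200) [ 26  15 118] (205, 180) [20 16 97]
```

View pics/crop.png

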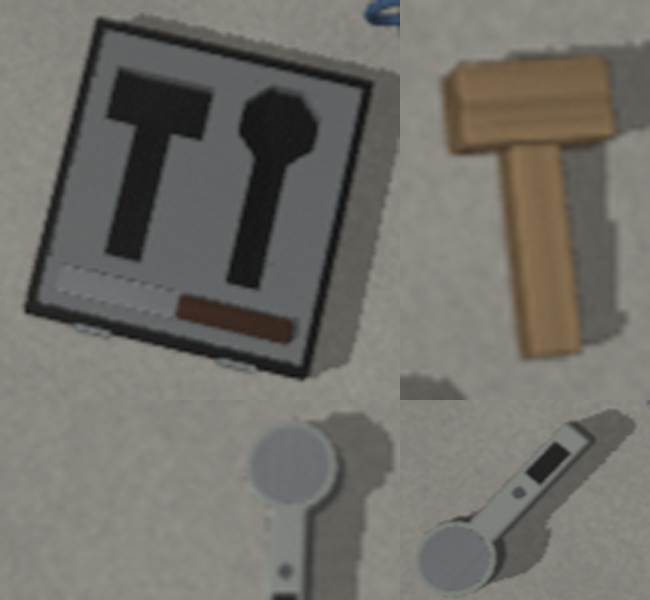

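```bash
cat > m.py <<'E'
import pickle,sys
from h import *
def up(c,x,y,w,h,k=6):
    g=cv2.resize(cv2.cvtColor(c["color"],cv2.COLOR_RGB2HSV)[y:y+h,x:x+w],(w*k,h*k),interpolation=cv2.INTER_CUBIC)
    return g
def uvs(mask,x,y,k=6):
    v,u=np.nonzero(mask);return np.c_[(u+.5)/k-.5+x,(v+.5)/k-.5+y]
def axis(P):
    m=P.mean(0);w,V=np.linalg.eigh(np.cov((P-m).T));a=V[:,1];a=a*np.sign(a[0]);return m,a
def line(P):
    vx,vy,x,y=cv2.fitLine(P.astype(np.float32),cv2.DIST_HUBER,0,.001,.001).ravel();s=np.sign(vx);return np.array([x,y]),np.array([vx,vy])*s
deg=lambda a:np.degrees(np.arctan2(a[1],a[0]))
# centroid offsets of cutouts (mid frame) with 1.2 mm margins
A1,A2=111.2*30.4,46.4*82.4   # handle -56.2..53.8(+), head 53.8..100.2
cm=((53.8-56.2)/2*110*30.4+77*A2)/(110*30.4+A2)
gx=np.linspace(-57,115,1721);gy=np.linspace(-33,33,661);X,Y=np.meshgrid(gx,gy)
M=((abs(Y)<14.2)&(X>-56.2)&(X<82))|((X-82)**2+Y**2<32.2**2);cs=X[M].mean()
def beds(c,boxes,thr=None):
    out=[]
    for (x,y,w,h),cx in zip(boxes,(cm,cs)):
        g=up(c,x,y,w,h)[...,2];t=thr or cv2.threshold(g,0,255,cv2.THRESH_OTSU)[0]
        m=big(g<t);P=ray(c,uvs(m,x,y),.03);m0,a=axis(P)
        l=(P-m0)@a
        out.append((m0-a*cx/1000,deg(a),t,len(P)*0,np.ptp(l),l.min()+cx/1000,m0))
    return out
E
python3 - <<'E'
from m import *
d=pickle.load(open("d0.pkl","rb"));c=d["top"]
for o in beds(c,[(272,138,42,66),(312,143,36,70)]): print("bed",[np.round(x,4) for x in o])
def edges(mask,x,y,r0,r1,zl,zr,k=6):
    L,R=[],[]
    for v in range(int((r0-y)*k),int((r1-y)*k)):
        u=np.nonzero(mask[v])[0];L.append((u[0]/k-.5+x,(v+.5)/k-.5+y));R.append(((u[-1]+1)/k-.5+x,(v+.5)/k-.5+y))
    L,R=line(ray(c,L,zl)),line(ray(c,R,zr));return L,R
# mallet
x,y,w,h=398,168,46,76;g=up(c,x,y,w,h);m=big(g[...,1]>58);v=np.nonzero(m.any(1))[0];print("rows",v[0]/6+y,v[-1]/6+y)
L,R=edges(m,x,y,202,230,0,.028);print("mallet edges",L,R,deg(L[1]),deg(R[1]))
a=L[1]+R[1];a/=np.linalg.norm(a);n=np.array([-a[1],a[0]]);print("width",(L[0]-R[0])@n)
uv=uvs(m,x,y);pt=ray(c,uv,.038);p0=ray(c,uv,0)
off=((L[0]+R[0])/2)@n
hi=np.percentile((pt@a)[abs(pt@n-off)<.03],99.7);q=abs(p0@n-off)<.012;lo=(p0@a)[q].min()
print("len",hi-lo, "yaw",deg(a));print("mid from head",a*(hi-.099)+n*off,"from end",a*(lo+.055)+n*off)
# spoon
x,y,w,h=165,160,36,84;g=up(c,x,y,w,h);V=g[...,2];S=g[...,1].astype(int);H=g[...,0]
hsv=cv2.cvtColor(c["color"],cv2.COLOR_RGB2HSV)
for rr in (176,182,200,212,226,232): print(rr,[tuple(map(int,p)) for p in hsv[rr,170:200:1]])
print([tuple(map(int,p)) for p in hsv[165:240,180]])
E
```

```text
bed [array([0.587 , 0.0199]), np.float64(-13.6582), np.float64(65.0), np.int64(0), np.float64(0.1549), np.float64(-0.0539), array([0.6264, 0.0103])]
bed [array([ 0.5644, -0.0772]), np.float64(-13.4153), np.float64(63.0), np.int64(0), np.float64(0.1687), np.float64(-0.0551), array([ 0.6044, -0.0868])]
rows 176.16666666666666 236.5
mallet edges (array([ 0.49749133, -0.3217409 ], dtype=float32), array([0.99835896, 0.05726583], dtype=float32)) (array([ 0.49384207, -0.34664086], dtype=float32), array([0.99833965, 0.05760133], dtype=float32)) 3.2828858 3.3021405
width 0.024649266
len 0.15185825813970677 yaw 3.2925131
mid from head [ 0.49571707 -0.33418799] from end [ 0.49785528 -0.33406498]
176 [(26, 13, 134), (26, 15, 137), (35, 12, 133), (45, 8, 126), (80, 6, 118), (96, 11, 111), (98, 9, 112), (98, 9, 113), (98, 9, 114), (105, 9, 114), (102, 11, 113), (96, 11, 114), (100, 13, 114), (105, 13, 114), (102, 11, 112), (96, 11, 113), (98, 9, 113), (108, 11, 113), (102, 11, 113), (98, 9, 112), (96, 11, 112), (80, 6, 121), (45, 9, 114), (42, 14, 89), (24, 14, 91), (20, 16, 97), (25, 16, 97), (25
[... 2636 characters left out ...]
 116), (60, 6, 127), (48, 10, 130), (54, 10, 130), (54, 10, 131), (54, 10, 131), (53, 8, 130), (48, 10, 130), (48, 10, 131), (54, 10, 131), (53, 8, 130), (53, 8, 129), (48, 10, 131), (53, 8, 130), (53, 8, 130), (53, 8, 125), (60, 3, 102), (100, 9, 84), (100, 9, 85), (60, 7, 110), (54, 10, 128), (48, 10, 131), (48, 10, 132), (40, 9, 84), (0, 6, 45), (30, 13, 38), (0, 6, 40), (30, 13, 40), (0, 6, 40), (20, 19, 41), (30, 12, 41), (30, 7, 38), (30, 7, 39), (30, 13, 39), (30, 6, 40), (15, 12, 41), (50, 11, 72), (53, 9, 119), (50, 12, 130), (53, 8, 130), (45, 8, 130), (48, 10, 132), (53, 8, 129), (40, 8, 96), (30, 12, 109), (26, 15, 132), (23, 17, 139), (19, 14, 142), (27, 16, 143), (23, 16, 141)]
```

```bash
python3 - <<'E'
from m import *
d=pickle.load(open("d0.pkl","rb"));c=d["top"]
for o in beds(d["side"],[(284,200,54,23),(279,225,61,24)]): print("bed side",[np.round(x,4) for x in o])
x,y,w,h=165,160,36,84;k=6
hsv=cv2.cvtColor(c["color"],cv2.COLOR_RGB2HSV)
g=up(c,x,y,w,h);V=g[...,2]
rgb=cv2.resize(c["color"][y:y+h,x:x+w],(w*k,h*k),interpolation=cv2.INTER_CUBIC).astype(int)
rb=rgb[...,0]-rgb[...,2]  # ground + , steel -, plastic ~0
disc=big((rb<-1)&(V>95)&(np.arange(h*k)[:,None]<34*k));P=ray(c,uvs(disc,x,y),.028);dc=P.mean(0);print("disc",dc,"diam",2*np.sqrt(np.ptp(P[:,0])*np.ptp(P[:,1]))/2)
top=(rb<9)&(V>112);pl=[]
L,R=[],[]
for v in list(range(int((198-y)*k),int((205-y)*k)))+list(range(int((229-y)*k),int((231.5-y)*k))):
    u=np.nonzero(top[v]&(np.arange(w*k)<24*k))[0];L.append((u[0]/k-.5+x,(v+.5)/k-.5+y));R.append(((u[-1]+1)/k-.5+x,(v+.5)/k-.5+y))
L,R=line(ray(c,L,.028)),line(ray(c,R,.028));print(L,R,deg(L[1]),deg(R[1]))
a=L[1]+R[1];a/=np.linalg.norm(a);n=np.array([-a[1],a[0]]);off=((L[0]+R[0])/2)@n
print("width",(L[0]-R[0])@n,"disc lateral to midline",dc@n-off)
q=uvs(top,x,y);q=q[(q[:,1]>228)&(q[:,0]<184)&(q[:,0]>176)&(q[:,1]<236)];e=(ray(c,q,.028)@a).min();print("end->mid",a*(e+.055)+n*off,"disc->mid",a*(dc@a-.082)+n*off, "yaw",deg(a))
# case grey insert outline (z=.03) centre
gg=up(c,245,120,125,125)[...,2];m=big(gg>63)
E
```

```text
bed side [array([0.593 , 0.0165]), np.float64(-14.2592), np.float64(55.0), np.int64(0), np.float64(0.1555), np.float64(-0.0612), array([0.6322, 0.0065])]
bed side [array([ 0.5698, -0.0802]), np.float64(-13.5681), np.float64(56.0), np.int64(0), np.float64(0.1695), np.float64(-0.0622), array([ 0.6099, -0.0899])]
disc [0.58688445 0.29603981] diam 0.05213257030999577
(array([0.504779  , 0.33754432], dtype=float32), array([0.9999557 , 0.00941197], dtype=float32)) (array([0.50346226, 0.287     ], dtype=float32), array([ 0.99995244, -0.00975559], dtype=float32)) 0.53927433 -0.55896324
width 0.05054455 disc lateral to midline -0.016218122804649515
end->mid [0.49752152 0.31227329] disc->mid [0.50488726 0.31227203] yaw -0.009844434
```

```bash
python3 - <<'E'
from m import *
d=pickle.load(open("d0.pkl","rb"));c=d["top"]
P=ray(c,[(180.9,200),(180.3,212),(179.9,232),(182,182),(180,232.8)],.028);print(P)
a=P[0]-P[2];print(deg(a),deg(P[3]-P[2]))
E
```

```text
[[0.53608727 0.29760976]
 [0.50458551 0.29821943]
 [0.45263587 0.29768093]
 [0.58381684 0.29616269]
 [0.45057142 0.29736114]]
-0.04886569194159833 -0.6630889055086444
```

Request:
drive_tool(
  series=[
    [[4,3,0],0],
    [[6,5,0],0],
    [[6,5,0],0],
    [[6,5,0],0],
    [[5,5,0],0],
    [[4,3,0],0],
    [[3,1,0],0],
    [[1,0.5,0],0],
    [[0,0,0],0],
    [[0,0,0],0],
  ],
  hand=0.3,
  newtons=40,
)

```text
time: 1.35
ee_pos: [0.448, -0.3709, 0.2304]
eef_rot: [0.994, 0.113, -0.0, 0.0]
ft_force: [-0.5, 0.0, 0.2]
width: 0.0609
grip_force: 0.0
```

Request:
drive_tool(
  series=[
    [[3,1.3,0],-3],
    [[3,1.3,0],-3],
    [[2.87,1.3,0],-3.7],
    [[0,0,-4],0],
    [[0,0,-4],0],
    [[0,0,-4],0],
    [[0,0,-2],0],
    [[0,0,0],0],
    [[0,0,0],0],
    [[0,0,0],0],
  ],
)

```text
time: 2.6
ee_pos: [0.5389, -0.3311, 0.0923]
eef_rot: [1.0, 0.029, 0.001, 0.001]
ft_force: [0.2, -0.3, 0.1]
width: 0.0609
grip_force: 0.0
```

```bash
python3 - <<'E'
from bench import r,vision
import cv2,numpy as np
a,b=[cv2.cvtColor(vision.camera(n)["color"],cv2.COLOR_RGB2BGR) for n in("top","side")]
f=lambda i,x,y:cv2.resize(i[y:y+120,x:x+120],(390,390),interpolation=cv2.INTER_CUBIC)
cv2.imwrite("pics/g1.png",np.hstack([f(a,365,140),f(b,240,240)]))
s=r.read_state();q=s["eef_rot"];print(s["ee_pos"],np.degrees(2*np.arctan2(q[1],q[0])))
E
```

```text
[ 0.53861317 -0.33093432  0.09169177] 3.3497595072158024
```

View pics/g1.png

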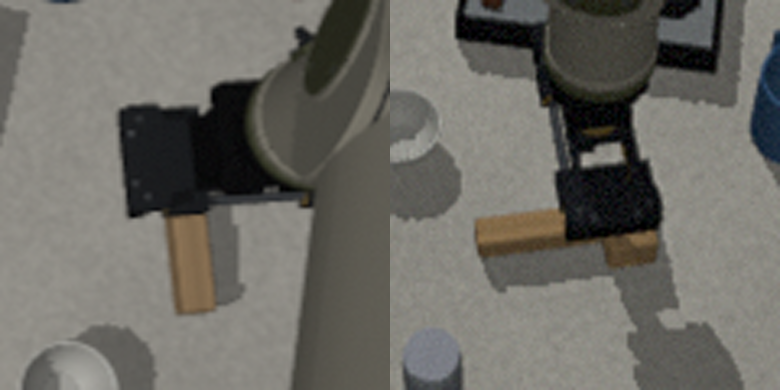

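The gripper stands over the mallet's handle just behind the head, and the free handle end shows at crop (195,310). I now lower, grip and lift.

Request:
drive_tool(
  series=[
    [[-0.19,-0.08,-2.4],0],
    [[0,0,-2],0],
    [[0,0,-1],0],
    [[0,0,-0.5],0],
    [[0,0,-0.5],0],
    [[0,0,0],0],
    [[0,0,0],0],
    [[0,0,0],0],
    [[0,0,0],0],
    [[0,0,0],0],
  ],
)

```text
time: 3.95
ee_pos: [0.5362, -0.3315, 0.0266]
eef_rot: [1.0, 0.029, 0.0, 0.0]
ft_force: [1.2, -0.3, 0.3]
width: 0.0607
grip_force: 0.0
```

Request:
drive_tool(
  series=[
    [[0,0,0],0],
    [[0,0,0],0],
    [[0,0,0],0],
    [[0,0,0],0],
    [[0,0,0],0],
    [[0,0,0],0],
    [[0,0,0],0],
    [[0,0,0],0],
    [[0,0,0],0],
    [[0,0,0],0],
  ],
  hand=1,
  newtons=45,
)

```text
time: 5.2
ee_pos: [0.5362, -0.3315, 0.0265]
eef_rot: [1.0, 0.029, -0.0, 0.0]
ft_force: [-0.2, -0.5, -0.5]
width: 0.0276
grip_force: 45.0
```

Request:
drive_tool(
  series=[
    [[0,0,1],0],
    [[0,0,3],0],
    [[0,0,4],0],
    [[0,0,4],0],
    [[0,0,3],0],
    [[0,0,1.5],0],
    [[0,1,0],0],
    [[0.5,3,0],-2],
    [[1,4,0],-3],
    [[1,4,0],-3],
  ],
)

```text
time: 6.45
ee_pos: [0.5605, -0.2092, 0.1897]
eef_rot: [0.999, -0.041, -0.001, -0.001]
ft_force: [0.5, 0.8, -2.4]
width: 0.0273
grip_force: 45.0
```

Request:
drive_tool(
  series=[
    [[1.5,4,0],-3],
    [[1.5,4,0],-3],
    [[1.5,4,0],-3],
    [[1.5,4,0],0],
    [[0.5,3,0],0],
    [[0,2,0],0],
    [[0,1.1,-1],0],
    [[0,0,-2],0],
    [[0,0,-1],0],
    [[0,0,0],0],
  ],
)

```text
time: 7.7
ee_pos: [0.6254, 0.0081, 0.15]
eef_rot: [0.993, -0.12, -0.001, 0.0]
ft_force: [0.8, 0.2, -2.0]
width: 0.0273
grip_force: 45.0
```

```bash
python3 - <<'E'
from bench import r,vision
import cv2,numpy as np,pickle
s=r.read_state();q=s["eef_rot"];print(s["ee_pos"],np.degrees(2*np.arctan2(q[1],q[0])),s["width"],s["ft_force"],s["torque"])
d={n:vision.camera(n) for n in("top","side")};pickle.dump(d,open("d1.pkl","wb"))
a,b=[cv2.cvtColor(d[n]["color"],cv2.COLOR_RGB2BGR) for n in("top","side")]
f=lambda i,x,y:cv2.resize(i[y:y+120,x:x+120],(390,390),interpolation=cv2.INTER_CUBIC)
cv2.imwrite("pics/g2.png",np.hstack([f(a,240,130),f(b,240,130)]))
E
```

```text
[0.62543754 0.00812395 0.1500069 ] -13.743036072568904 0.027282255726225012 [ 0.82052951  0.16826318 -2.01936235] [ 0.01980775 -0.00679152 -0.02930582]
```

View pics/g2.png

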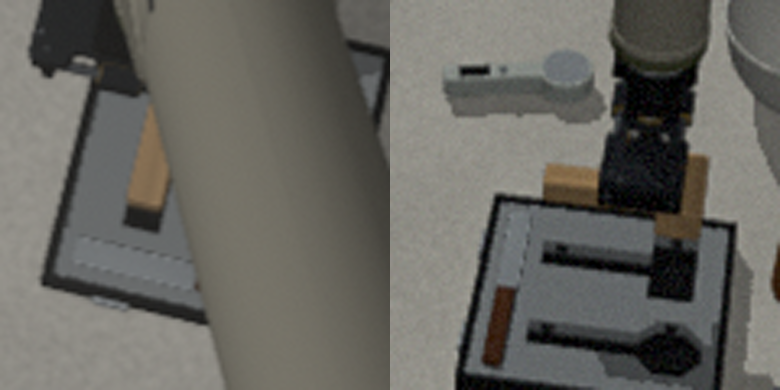

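The mallet hangs level over the T cutout in the side crop, with its handle end at crop (545,165). In the top crop the handle end is at (146,205), just short of the dark cutout end.

```bash
python3 - <<'E'
from m import *
d=pickle.load(open("d1.pkl","rb"))
yaw=np.radians(-13.7);a=np.array([np.cos(yaw),np.sin(yaw)]);n=np.array([-a[1],a[0]])
bed=np.array([.5883,.0194]);tcp=np.array([.6254,.0081]);print("tcp in bed",(tcp-bed)@a,(tcp-bed)@n)
c=d["top"];x,y,w,h=274,155,26,45;g=up(c,x,y,w,h);m=big((g[...,1]>58)&(g[...,0]<25)&(g[...,2]>50))
for z in(.1235,.1515):
    P=ray(c,uvs(m,x,y),z)-bed;s=P@a;t=P@n;e=s.min();q=(s<e+.025)&(s>e+.012);print("top z",z,"end",e,"lat",t[q].min(),t[q].max())
c=d["side"];x,y,w,h=280,172,26,25;g=up(c,x,y,w,h);m=big((g[...,1]>70)&(g[...,0]<25)&(g[...,2]>50))
for z in(.1235,.1515):
    P=ray(c,uvs(m,x,y),z)-bed;s=P@a;t=P@n;print("side z",z,"end",np.percentile(s,.5),"lat",np.percentile(t,1),np.percentile(t,99))
# cutouts seen in side view now: T mask ends/lat (unoccluded part)
x,y,w,h=284,200,54,23;g=up(c,x,y,w,h)[...,2];t0=cv2.threshold(g,0,255,cv2.THRESH_OTSU)[0]
m=big(g<t0);P=ray(c,uvs(m,x,y),.03)-bed;s=P@a;t=P@n;q=(s>-.03)&(s<.03);print("cut",s.min(),s.max(),t[q].min(),t[q].max(),t[s>.07].min(),t[s>.07].max())
E
```

```text
tcp in bed 0.03872074340245407 -0.0021918098369389707
top z 0.1235 end -0.05539361098731663 lat -0.015467942771982402 0.012967182800100473
top z 0.1515 end -0.06025412014914452 lat -0.0159838154745068 0.011708508903706977
side z 0.1235 end -0.058139602632173285 lat -0.008914992502232568 0.03766365437025529
side z 0.1515 end -0.05513180751344734 lat -0.03314362818689168 0.012369831083279862
cut -0.05596070191246304 0.09941950350514639 -0.012364940347563207 0.006853019638002655 -0.03973846286610129 0.042212074013154355
```

Request:
drive_tool(
  series=[
    [[0.13,0.16,-2],0],
    [[0,0,-3],0],
    [[0,0,-2],0],
    [[0,0,-1],0],
    [[0,0,-0.5],0],
    [[0,0,-0.3],0],
    [[0,0,-0.2],0],
    [[0,0,-0.2],0],
    [[0,0,0],0],
    [[0,0,0],0],
  ],
)

```text
time: 9.05
ee_pos: [0.6276, 0.0112, 0.0597]
eef_rot: [0.993, -0.119, 0.0, 0.0]
ft_force: [-0.5, -0.4, -2.8]
width: 0.0275
grip_force: 45.0
```

Request:
drive_tool(
  series=[
    [[0,0,-0.1],0],
    [[0,0,-0.1],0],
    [[0,0,-0.1],0],
    [[0,0,0],0],
    [[0,0,0],0],
    [[0,0,0],0],
    [[0,0,0],0],
    [[0,0,0],0],
    [[0,0,0],0],
    [[0,0,0],0],
  ],
)

```text
time: 10.3
ee_pos: [0.6275, 0.0111, 0.0566]
eef_rot: [0.993, -0.119, -0.0, 0.0]
ft_force: [0.1, -0.5, -1.0]
width: 0.0275
grip_force: 45.0
```

Request:
drive_tool(
  series=[
    [[0,0,0.2],0],
    [[-0.08,-0.14,0],0],
    [[0,0,0],0],
    [[0,0,0],0],
    [[0,0,-0.2],0],
    [[0,0,-0.1],0],
    [[0,0,-0.1],0],
    [[0,0,0],0],
    [[0,0,0],0],
    [[0,0,0],0],
  ],
)

```text
time: 11.55
ee_pos: [0.6267, 0.0097, 0.0546]
eef_rot: [0.993, -0.119, 0.0, 0.0]
ft_force: [-0.0, 0.3, -2.0]
width: 0.0271
grip_force: 45.0
```

```bash
python3 - <<'E'
from bench import r
s=r.read_state();print(s["ee_pos"],s["ft_force"],s["torque"])
E
```

```text
[0.62673472 0.00974588 0.05463423] [-0.04470112  0.34848893 -2.01437966] [0.05433341 0.04333977 0.02105992]
```

Request:
drive_tool(
  series=[
    [[0,0,-0.1],0],
    [[0,0,-0.1],0],
    [[0,0,-0.1],0],
    [[0,0,-0.1],0],
    [[0,0,0],0],
    [[0,0,0],0],
    [[0,0,0],0],
    [[0,0,0],0],
    [[0,0,0],0],
    [[0,0,0],0],
  ],
)

```text
time: 12.8
ee_pos: [0.6271, 0.01, 0.0516]
eef_rot: [0.993, -0.119, 0.0, -0.0]
ft_force: [-2.9, 0.8, 7.0]
width: 0.0275
grip_force: 45.0
```

Request:
drive_tool(
  series=[
    [[0,0,-0.1],0],
    [[0,0,0],0],
    [[0,0,-0.1],0],
    [[0,0,0],0],
    [[0,0,-0.1],0],
    [[0,0,0],0],
    [[0,0,0],0],
    [[0,0,0],0],
    [[0,0,0],0],
    [[0,0,0],0],
  ],
)

```text
time: 14.05
ee_pos: [0.6279, 0.0099, 0.0494]
eef_rot: [0.993, -0.119, 0.001, -0.0]
ft_force: [-1.6, -0.1, 11.0]
width: 0.0276
grip_force: 45.0
```

Request:
drive_tool(
  series=[
    [[0,0,-0.1],0],
    [[0,0,-0.1],0],
    [[0,0,0],0],
    [[0,0,-0.1],0],
    [[0,0,-0.1],0],
    [[0,0,0],0],
    [[0,0,-0.1],0],
    [[0,0,0],0],
    [[0,0,0],0],
    [[0,0,0],0],
  ],
)

```text
time: 15.3
ee_pos: [0.6288, 0.0096, 0.0448]
eef_rot: [0.993, -0.119, 0.002, -0.0]
ft_force: [0.9, -1.6, 10.5]
width: 0.0273
grip_force: 45.0
```

```bash
python3 - <<'E'
from bench import r,vision
import cv2,numpy as np,pickle
s=r.read_state();q=s["eef_rot"];print(s["ee_pos"],s["ft_force"],s["torque"])
d={n:vision.camera(n) for n in("top","side")};pickle.dump(d,open("d2.pkl","wb"))
a,b=[cv2.cvtColor(d[n]["color"],cv2.COLOR_RGB2BGR) for n in("top","side")]
f=lambda i,x,y:cv2.resize(i[y:y+90,x:x+90],(390,390),interpolation=cv2.INTER_CUBIC)
cv2.imwrite("pics/g3.png",np.hstack([f(a,255,140),f(b,260,165)]))
E
```

```text
[0.62880834 0.00962058 0.04476684] [ 0.9380374  -1.63640682 10.48169005] [-0.01523026  0.09591744 -0.00799708]
```

View pics/g3.png

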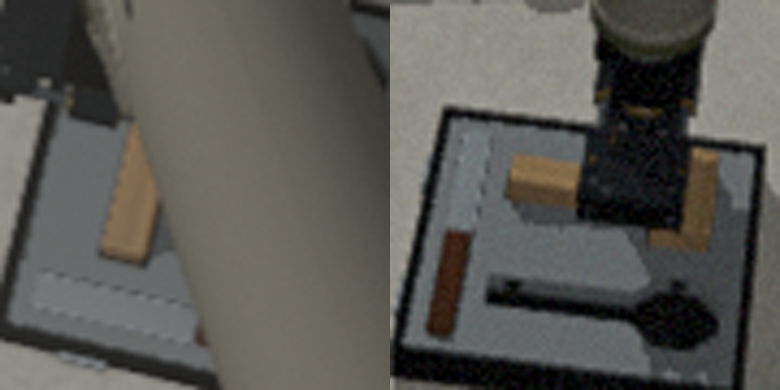

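The mallet is entering the T cutout in both crops and is part-way down, with the handle end standing a little higher. I keep pressing.

Request:
drive_tool(
  series=[
    [[0,0,-0.1],0],
    [[0,0,0],0],
    [[0,0,-0.1],0],
    [[0,0,0],0],
    [[0,0,-0.1],0],
    [[0,0,0],0],
    [[0,0,-0.1],0],
    [[0,0,0],0],
    [[0,0,0],0],
    [[0,0,0],0],
  ],
)

```text
time: 16.65
ee_pos: [0.6281, 0.0099, 0.0411]
eef_rot: [0.993, -0.119, 0.002, -0.0]
ft_force: [-4.5, -0.0, 17.2]
width: 0.0277
grip_force: 45.0
```

Request:
drive_tool(
  series=[
    [[0,0,0.1],0],
    [[0,0,0],0],
    [[0,0,0],0],
    [[0,0,0],0],
    [[0,0,1],0],
    [[0,0,2],0],
    [[0,0,1.5],0],
    [[0,0,0],0],
    [[0,0,0],0],
    [[0,0,0],0],
  ],
  hand=0.45,
)

```text
time: 17.9
ee_pos: [0.6262, 0.0097, 0.0839]
eef_rot: [0.993, -0.119, -0.001, 0.0]
ft_force: [0.1, 0.8, -0.1]
width: 0.0479
grip_force: 0.0
```

Request:
drive_tool(
  series=[
    [[-2,0.5,0],0],
    [[-3,0.7,0],0],
    [[-1.9,0.46,0],0],
    [[0,0,-1],0],
    [[0,0,-0.5],0],
    [[0,0,0],0],
    [[0,0,0],0],
    [[0,0,0],0],
    [[0,0,0],0],
    [[0,0,0],0],
  ],
  hand=1,
)

```text
time: 19.15
ee_pos: [0.5578, 0.0264, 0.0697]
eef_rot: [0.993, -0.119, 0.0, 0.0]
ft_force: [-0.5, 0.0, 0.2]
width: 0.0003
grip_force: 0.0
```

```bash
python3 - <<'E'
from bench import r
s=r.read_state();print(s["ee_pos"],s["ft_force"],s["width"])
E
```

```text
[0.55778617 0.02635608 0.06968956] [-0.53301239  0.0069055   0.17963009] 0.0003172077953563294
```

Request:
drive_tool(
  series=[
    [[0,0,-0.6],0],
    [[0,0,-0.4],0],
    [[0,0,-0.2],0],
    [[0,0,-0.2],0],
    [[0,0,-0.1],0],
    [[0,0,-0.1],0],
    [[0,0,-0.1],0],
    [[0,0,-0.1],0],
    [[0,0,-0.1],0],
    [[0,0,-0.1],0],
  ],
)

```text
time: 20.4
ee_pos: [0.5574, 0.0265, 0.0499]
eef_rot: [0.993, -0.119, -0.0, 0.0]
ft_force: [-3.6, 0.2, 6.0]
width: 0.0002
grip_force: 2.9
```

Request:
drive_tool(
  series=[
    [[0,0,-0.1],0],
    [[0,0,0],0],
    [[0,0,-0.1],0],
    [[0,0,0],0],
    [[0,0,0],0],
    [[0,0,0],0],
    [[0,0,0],0],
    [[0,0,0],0],
    [[0,0,0],0],
    [[0,0,0],0],
  ],
)

```text
time: 21.65
ee_pos: [0.5575, 0.0266, 0.0485]
eef_rot: [0.993, -0.119, -0.0, 0.0]
ft_force: [-6.7, 0.2, 13.3]
width: 0.0003
grip_force: 6.5
```

Request:
drive_tool(
  series=[
    [[0,0,-0.1],0],
    [[0,0,0],0],
    [[0,0,-0.1],0],
    [[0,0,0],0],
    [[0,0,0],0],
    [[0,0,0],0],
    [[0,0,0],0],
    [[0,0,0],0],
    [[0,0,0],0],
    [[0,0,0],0],
  ],
)

```text
time: 22.9
ee_pos: [0.5576, 0.0265, 0.0483]
eef_rot: [0.993, -0.119, -0.0, 0.001]
ft_force: [-17.1, -0.9, 34.2]
width: 0.0005
grip_force: 17.1
```

Request:
drive_tool(
  series=[
    [[0,0,1],0],
    [[0,0,2],0],
    [[0,0,1],0],
    [[3,-0.7,0],0],
    [[4,-1,0],0],
    [[3,-0.7,0],0],
    [[0.6,-0.1,-0.6],0],
    [[0,0,-0.6],0],
    [[0,0,-0.3],0],
    [[0,0,0],0],
  ],
)

```text
time: 24.15
ee_pos: [0.663, 0.0016, 0.0705]
eef_rot: [0.993, -0.119, -0.0, 0.0]
ft_force: [0.5, 0.0, 0.4]
width: 0.0007
grip_force: 0.0
```

Request:
drive_tool(
  series=[
    [[0,0,-0.3],0],
    [[0,0,-0.2],0],
    [[0,0,-0.2],0],
    [[0,0,-0.1],0],
    [[0,0,-0.1],0],
    [[0,0,-0.1],0],
    [[0,0,-0.1],0],
    [[0,0,0],0],
    [[0,0,0],0],
    [[0,0,0],0],
  ],
)

```text
time: 25.4
ee_pos: [0.6637, 0.0014, 0.0596]
eef_rot: [0.993, -0.119, 0.0, 0.0]
ft_force: [0.3, 0.7, 0.2]
width: 0.0002
grip_force: 0.0
```

Request:
drive_tool(
  series=[
    [[0,0,-0.1],0],
    [[0,0,0],0],
    [[0,0,-0.1],0],
    [[0,0,0],0],
    [[0,0,-0.1],0],
    [[0,0,0],0],
    [[0,0,-0.1],0],
    [[0,0,0],0],
    [[0,0,0],0],
    [[0,0,0],0],
  ],
)

```text
time: 26.65
ee_pos: [0.6639, 0.0014, 0.0584]
eef_rot: [0.993, -0.119, 0.0, 0.0]
ft_force: [-11.9, -1.7, 22.8]
width: 0.0004
grip_force: 11.8
```

Request:
drive_tool(
  series=[
    [[0,0,1.5],0],
    [[0,0,3],0],
    [[0,0,4],0],
    [[-1,2.5,0],2],
    [[-2,4.5,0],3],
    [[-2,4.5,0],3],
    [[-2,4.5,0],3],
    [[-2,4.5,0],2.1],
    [[-2,4.5,0],0],
    [[-1.4,3.4,0],0],
  ],
  hand=0.35,
)

```text
time: 27.9
ee_pos: [0.5375, 0.2881, 0.1402]
eef_rot: [1.0, -0.003, -0.0, -0.0]
ft_force: [1.3, -0.1, -0.5]
width: 0.056
grip_force: 0.0
```

Request:
drive_tool(
  series=[
    [[0,1.2,0],0],
    [[0,0,-2],0],
    [[0,0,-3],0],
    [[0,0,-1],0],
    [[0,0,0],0],
    [[0,0,0],0],
    [[0,0,0],0],
    [[0,0,0],0],
    [[0,0,0],0],
    [[0,0,0],0],
  ],
)

```text
time: 29.15
ee_pos: [0.5397, 0.2974, 0.0807]
eef_rot: [1.0, -0.005, 0.0, 0.0]
ft_force: [-0.2, -0.2, 0.5]
width: 0.0565
grip_force: 0.0
```

```bash
python3 - <<'E'
from bench import r,vision
import cv2,numpy as np,pickle
s=r.read_state();q=s["eef_rot"];print(s["ee_pos"],np.degrees(2*np.arctan2(q[1],q[0])),s["width"])
d={n:vision.camera(n) for n in("top","side")};pickle.dump(d,open("d3.pkl","wb"))
a,b=[cv2.cvtColor(d[n]["color"],cv2.COLOR_RGB2BGR) for n in("top","side")]
f=lambda i,x,y:cv2.resize(i[y:y+120,x:x+120],(390,390),interpolation=cv2.INTER_CUBIC)
cv2.imwrite("pics/g4.png",np.hstack([f(a,240,130),f(b,230,130)]))
E
```

```text
[0.53973504 0.29738532 0.08065995] -0.5438134802727734 0.05645546997724574
```

View pics/g4.png

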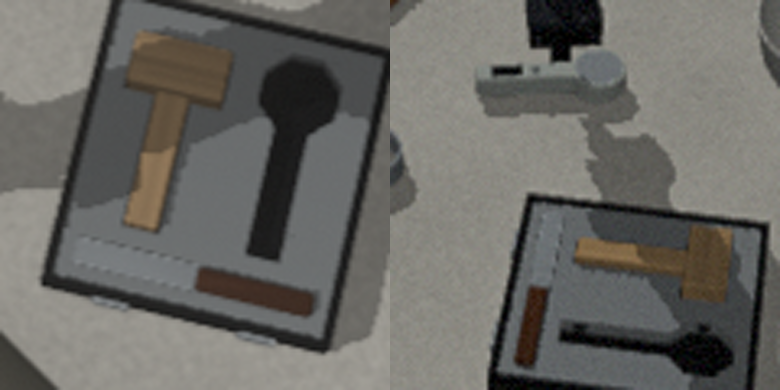

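Top crop: the mallet fills the T cutout (head at (180,70), handle end at (140,225)). Side crop: the gripper stands over the scale's handle next to the bowl at (600,68).

Request:
drive_tool(
  series=[
    [[0,0,-2],0],
    [[0,0,-2],0],
    [[0,0,-0.8],0],
    [[0,0,-0.5],0],
    [[0,0,0],0],
    [[0,0,0],0],
    [[0,0,0],0],
    [[0,0,0],0],
    [[0,0,0],0],
    [[0,0,0],0],
  ],
)

```text
time: 30.5
ee_pos: [0.5397, 0.2974, 0.0276]
eef_rot: [1.0, -0.005, 0.0, 0.0]
ft_force: [0.2, -0.2, 0.2]
width: 0.0567
grip_force: 0.0
```

Request:
drive_tool(
  series=[
    [[0,0,0],0],
    [[0,0,0],0],
    [[0,0,0],0],
    [[0,0,0],0],
    [[0,0,0],0],
    [[0,0,0],0],
    [[0,0,0],0],
    [[0,0,1],0],
    [[0,0,3],0],
    [[0,0,4],0],
  ],
  hand=1,
  newtons=45,
)

```text
time: 31.75
ee_pos: [0.539, 0.2971, 0.1081]
eef_rot: [1.0, -0.005, -0.001, 0.0]
ft_force: [1.1, 0.0, -1.7]
width: 0.0256
grip_force: 45.0
```

Request:
drive_tool(
  series=[
    [[0,-1,3],0],
    [[0.5,-3,1.5],-1],
    [[0.7,-4.5,0],-3],
    [[0.8,-4.5,0],-3],
    [[0.8,-4.5,0],-3],
    [[0.8,-4.5,0],-3],
    [[0.8,-4.5,0],0],
    [[0.8,-4.5,0],0],
    [[0.6,-4,0],0],
    [[0,-2,0],0],
  ],
)

```text
time: 33.0
ee_pos: [0.5977, -0.0752, 0.1529]
eef_rot: [0.993, -0.119, 0.0, 0.0]
ft_force: [0.5, -0.6, -1.4]
width: 0.0254
grip_force: 45.0
```

Request:
drive_tool(
  series=[
    [[0,-1.3,0],0],
    [[0,0,-2],0],
    [[0,0,-2],0],
    [[0,0,-1],0],
    [[0,0,0],0],
    [[0,0,0],0],
    [[0,0,0],0],
    [[0,0,0],0],
    [[0,0,0],0],
    [[0,0,0],0],
  ],
)

```text
time: 34.25
ee_pos: [0.5977, -0.0857, 0.1027]
eef_rot: [0.993, -0.118, 0.0, 0.0]
ft_force: [0.1, 0.2, -1.6]
width: 0.0252
grip_force: 45.0
```

```bash
python3 - <<'E'
from bench import r,vision
import cv2,numpy as np,pickle
s=r.read_state();q=s["eef_rot"];print(s["ee_pos"],np.degrees(2*np.arctan2(q[1],q[0])),s["width"],s["ft_force"])
d={n:vision.camera(n) for n in("top","side")};pickle.dump(d,open("d4.pkl","wb"))
a,b=[cv2.cvtColor(d[n]["color"],cv2.COLOR_RGB2BGR) for n in("top","side")]
f=lambda i,x,y:cv2.resize(i[y:y+110,x:x+110],(390,390),interpolation=cv2.INTER_CUBIC)
cv2.imwrite("pics/g5.png",np.hstack([f(a,250,140),f(b,250,165)]))
from m import *
for o in beds(pickle.load(open("d3.pkl","rb"))["top"],[(312,143,36,70),(312,143,36,70)]): print([np.round(x,4) for x in o])
E
```

```text
[ 0.59772565 -0.08566685  0.10267468] -13.549603142297284 0.025152231624876457 [ 0.09950473  0.20173123 -1.63720876]
[array([ 0.568, -0.078]), np.float64(-13.857), np.float64(65.0), np.int64(0), np.float64(0.1705), np.float64(-0.0585), array([ 0.6073, -0.0877])]
[array([ 0.5673, -0.0778]), np.float64(-13.857), np.float64(65.0), np.int64(0), np.float64(0.1705), np.float64(-0.0578), array([ 0.6073, -0.0877])]
```

View pics/g5.png

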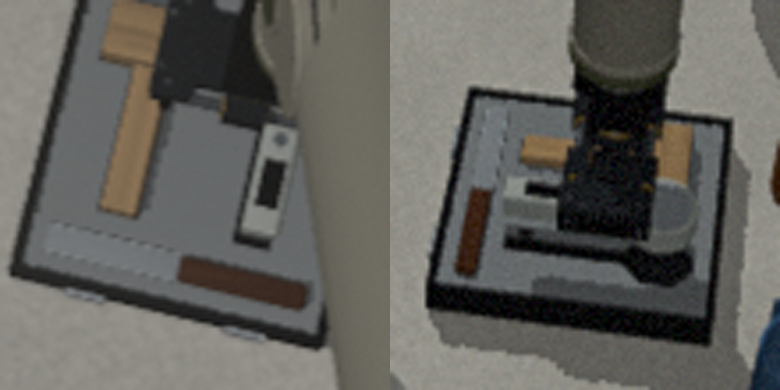

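The scale hangs level above its cutout: its handle end is at crop (253,240) in the top view, and bowl and round cutout line up at (670,250) in the side view.

```bash
python3 - <<'E'
from m import *
d=pickle.load(open("d4.pkl","rb"));c=d["top"]
hsv=cv2.cvtColor(c["color"],cv2.COLOR_RGB2HSV)
for u in(319,320,321,322): print(u,hsv[198:216,u,2].tolist())
for v in(186,190,203): print(v,hsv[v,314:334,2].tolist())
yaw=np.radians(-13.55);a=np.array([np.cos(yaw),np.sin(yaw)]);n=np.array([-a[1],a[0]]);bed=np.array([.565,-.0775])
tcp=np.array([.5977,-.0857]);print("tcp",(tcp-bed)@a*1e3,(tcp-bed)@n*1e3)
for z in(.0751,.1031):
  P=ray(c,[(320,205),(320,206),(320,207),(320,208),(320,209)],z)-bed;print(z,np.round(P@a*1e3,1))
P=ray(c,[(u,190) for u in range(318,334)],.1031)-bed;print(np.round(P@n*1e3,1).tolist())
E
```

```text
319 [107, 115, 125, 129, 135, 142, 119, 96, 57, 30, 29, 84, 103, 106, 106, 105, 106, 81]
320 [138, 141, 138, 138, 137, 136, 126, 100, 62, 33, 27, 66, 99, 107, 107, 106, 107, 96]
321 [132, 137, 137, 138, 138, 137, 134, 103, 71, 41, 28, 49, 96, 107, 107, 106, 106, 97]
322 [123, 137, 138, 137, 137, 138, 137, 107, 84, 47, 29, 35, 95, 106, 107, 107, 107, 97]
186 [106, 104, 106, 105, 105, 98, 67, 57, 116, 132, 87, 30, 28, 27, 32, 36, 65, 101, 99, 92]
190 [106, 105, 106, 105, 105, 79, 55, 113, 130, 86, 27, 26, 30, 29, 28, 40, 91, 102, 93, 105]
203 [106, 105, 81, 56, 116, 142, 136, 137, 138, 137, 136, 136, 134, 127, 103, 92, 104, 106, 105, 105]
tcp 33.711032049699824 -0.31035164590423586
0.0751 [-52.9 -55.3 -57.8 -60.2 -62.7]
0.1031 [-57.6 -60.  -62.4 -64.8 -67.2]
[19.8, 17.4, 15.0, 12.7, 10.3, 7.9, 5.5, 3.1, 0.8, -1.6, -4.0, -6.4, -8.7, -11.1, -13.5, -15.9]
```

Request:
drive_tool(
  series=[
    [[0.1,-0.02,-1],0],
    [[0,0,-1.5],0],
    [[0,0,-1],0],
    [[0,0,-0.5],0],
    [[0,0,-0.3],0],
    [[0,0,-0.2],0],
    [[0,0,-0.1],0],
    [[0,0,-0.1],0],
    [[0,0,0],0],
    [[0,0,0],0],
  ],
)

```text
time: 35.6
ee_pos: [0.5988, -0.0859, 0.0557]
eef_rot: [0.993, -0.118, 0.0, 0.0]
ft_force: [-0.3, 0.9, -2.4]
width: 0.0257
grip_force: 45.0
```

Request:
drive_tool(
  series=[
    [[0,0,-0.1],0],
    [[0,0,0],0],
    [[0,0,-0.1],0],
    [[0,0,0],0],
    [[0,0,0],0],
    [[0,0,0],0],
    [[0,0,0],0],
    [[0,0,0],0],
    [[0,0,0],0],
    [[0,0,0],0],
  ],
)

```text
time: 36.85
ee_pos: [0.5987, -0.0859, 0.0536]
eef_rot: [0.993, -0.118, -0.0, 0.0]
ft_force: [-0.0, -0.9, -1.3]
width: 0.0252
grip_force: 45.0
```

Clean entry with no side force. I press on.

Request:
drive_tool(
  series=[
    [[0,0,-0.1],0],
    [[0,0,-0.1],0],
    [[0,0,0],0],
    [[0,0,-0.1],0],
    [[0,0,-0.1],0],
    [[0,0,0],0],
    [[0,0,0],0],
    [[0,0,0],0],
    [[0,0,0],0],
    [[0,0,0],0],
  ],
)

```text
time: 38.1
ee_pos: [0.5996, -0.0861, 0.0511]
eef_rot: [0.993, -0.118, 0.001, 0.0]
ft_force: [-2.4, -0.8, 9.8]
width: 0.0256
grip_force: 45.0
```

Request:
drive_tool(
  series=[
    [[0,0,-0.1],0],
    [[0,0,0],0],
    [[0,0,-0.1],0],
    [[0,0,0],0],
    [[0,0,-0.1],0],
    [[0,0,0],0],
    [[0,0,0],0],
    [[0,0,0],0],
    [[0,0,0],0],
    [[0,0,0],0],
  ],
)

```text
time: 39.35
ee_pos: [0.6003, -0.0862, 0.0484]
eef_rot: [0.993, -0.118, 0.002, 0.0]
ft_force: [1.1, -1.5, 10.1]
width: 0.0252
grip_force: 45.0
```

Request:
drive_tool(
  series=[
    [[0,0,-0.1],0],
    [[0,0,-0.1],0],
    [[0,0,0],0],
    [[0,0,-0.1],0],
    [[0,0,-0.1],0],
    [[0,0,0],0],
    [[0,0,-0.1],0],
    [[0,0,-0.1],0],
    [[0,0,0],0],
    [[0,0,0],0],
  ],
)

```text
time: 40.6
ee_pos: [0.6001, -0.086, 0.0424]
eef_rot: [0.993, -0.118, 0.002, 0.0]
ft_force: [-1.9, -0.7, 11.2]
width: 0.0252
grip_force: 45.0
```

Request:
drive_tool(
  series=[
    [[0,0,0.1],0],
    [[0,0,0],0],
    [[0,0,0],0],
    [[0,0,0],0],
    [[0,0,1],0],
    [[0,0,2],0],
    [[0,0,1.5],0],
    [[0,0,0],0],
    [[0,0,0],0],
    [[0,0,0],0],
  ],
  hand=0.45,
)

```text
time: 41.85
ee_pos: [0.5983, -0.0858, 0.0859]
eef_rot: [0.993, -0.118, -0.001, 0.0]
ft_force: [-0.1, -0.6, 0.5]
width: 0.0481
grip_force: 0.0
```

Request:
drive_tool(
  series=[
    [[-2,0.5,0],0],
    [[-2.5,0.6,0],0],
    [[-1.75,0.43,0],0],
    [[0,0,-1],0],
    [[0,0,-0.6],0],
    [[0,0,0],0],
    [[0,0,0],0],
    [[0,0,0],0],
    [[0,0,0],0],
    [[0,0,0],0],
  ],
  hand=1,
)

```text
time: 43.1
ee_pos: [0.5363, -0.0706, 0.0707]
eef_rot: [0.993, -0.118, 0.0, 0.0]
ft_force: [0.7, -0.0, -0.1]
width: 0.0001
grip_force: 0.0
```

Request:
drive_tool(
  series=[
    [[0,0,-0.6],0],
    [[0,0,-0.4],0],
    [[0,0,-0.2],0],
    [[0,0,-0.2],0],
    [[0,0,-0.1],0],
    [[0,0,-0.1],0],
    [[0,0,-0.1],0],
    [[0,0,-0.1],0],
    [[0,0,-0.1],0],
    [[0,0,-0.1],0],
  ],
)

```text
time: 44.35
ee_pos: [0.536, -0.0705, 0.0509]
eef_rot: [0.993, -0.118, -0.0, 0.0]
ft_force: [-3.3, 1.4, 5.5]
width: 0.0001
grip_force: 2.9
```

Request:
drive_tool(
  series=[
    [[0,0,-0.1],0],
    [[0,0,0],0],
    [[0,0,-0.1],0],
    [[0,0,0],0],
    [[0,0,-0.1],0],
    [[0,0,0],0],
    [[0,0,0],0],
    [[0,0,0],0],
    [[0,0,0],0],
    [[0,0,0],0],
  ],
)

```text
time: 45.6
ee_pos: [0.5362, -0.0706, 0.0485]
eef_rot: [0.993, -0.118, 0.0, 0.0]
ft_force: [-6.0, 0.2, 13.0]
width: 0.0006
grip_force: 6.8
```

Request:
drive_tool(
  series=[
    [[0,0,-0.1],0],
    [[0,0,0],0],
    [[0,0,-0.05],0],
    [[0,0,0],0],
    [[0,0,0],0],
    [[0,0,0],0],
    [[0,0,0],0],
    [[0,0,0],0],
    [[0,0,0],0],
    [[0,0,0],0],
  ],
)

```text
time: 46.85
ee_pos: [0.5363, -0.0706, 0.0484]
eef_rot: [0.993, -0.118, 0.0, 0.0]
ft_force: [-14.9, 0.6, 30.0]
width: 0.0004
grip_force: 15.2
```

Request:
drive_tool(
  series=[
    [[0,0,1],0],
    [[0,0,2],0],
    [[0,0,0.5],0],
    [[3,-0.7,0],0],
    [[4,-1,0],0],
    [[3,-0.7,0],0],
    [[0.84,-0.2,-0.8],0],
    [[0,0,-0.8],0],
    [[0,0,-0.4],0],
    [[0,0,0],0],
  ],
)

```text
time: 48.1
ee_pos: [0.6437, -0.0964, 0.0608]
eef_rot: [0.993, -0.118, -0.0, 0.0]
ft_force: [-0.1, 0.4, -0.1]
width: 0.0004
grip_force: 0.0
```

Request:
drive_tool(
  series=[
    [[0,0,-0.3],0],
    [[0,0,-0.2],0],
    [[0,0,-0.2],0],
    [[0,0,-0.1],0],
    [[0,0,-0.1],0],
    [[0,0,-0.1],0],
    [[0,0,-0.1],0],
    [[0,0,0],0],
    [[0,0,0],0],
    [[0,0,0],0],
  ],
)

```text
time: 49.35
ee_pos: [0.6446, -0.0965, 0.0501]
eef_rot: [0.993, -0.118, 0.0, 0.0]
ft_force: [0.2, 0.6, -0.8]
width: 0.0006
grip_force: 0.0
```

Request:
drive_tool(
  series=[
    [[0,0,-0.1],0],
    [[0,0,0],0],
    [[0,0,-0.1],0],
    [[0,0,0],0],
    [[0,0,-0.1],0],
    [[0,0,0],0],
    [[0,0,-0.1],0],
    [[0,0,0],0],
    [[0,0,0],0],
    [[0,0,0],0],
  ],
)

```text
time: 50.6
ee_pos: [0.6447, -0.0966, 0.0484]
eef_rot: [0.993, -0.118, 0.0, 0.0]
ft_force: [-10.6, 0.3, 21.4]
width: 0.0005
grip_force: 10.6
```

Request:
drive_tool(
  series=[
    [[0,0,1.5],0],
    [[0,0,3],0],
    [[0,0,4],0],
    [[-1,-2,2],0],
    [[-2,-4,0],0],
    [[-2,-5,0],0],
    [[-2,-5,0],0],
    [[-2,-4,0],0],
    [[-1,-2,0],0],
    [[0,0,0],0],
  ],
)

```text
time: 51.85
ee_pos: [0.5435, -0.3188, 0.1513]
eef_rot: [0.993, -0.12, 0.0, 0.0]
ft_force: [0.5, 1.2, -0.8]
width: 0.0005
grip_force: 0.0
```

```bash
python3 - <<'E'
from bench import r,vision
import cv2,numpy as np
d={n:vision.camera(n) for n in("top","side")}
a,b=[cv2.cvtColor(d[n]["color"],cv2.COLOR_RGB2BGR) for n in("top","side")]
f=lambda i,x,y:cv2.resize(i[y:y+120,x:x+120],(390,390),interpolation=cv2.INTER_CUBIC)
cv2.imwrite("pics/g6.png",np.hstack([f(a,245,120),f(b,245,170)]))
E
```

```text
(no output)
```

View pics/g6.png

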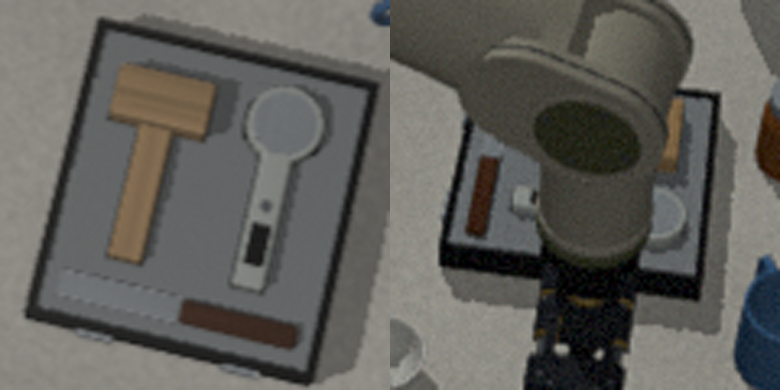

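Both tools lie in their cutouts (mallet at crop (145,160), scale at (270,185)). The handle and head presses all bottomed out at matching heights, and the gripper is clear.

```bash
python3 -c "
from bench import r
print(r.close_job())"
```

```text
the job is handed in; nothing more can be done
None
```

The wooden mallet and the smaller spoon scale are pressed home at both ends in their own cutouts and released, the other things were left alone, and the job was handed in about 52 s in; the hand-in reported no verdict.

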